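Take a reading in the saucepan with the right-angle probe and hang it in its rest

TASK

Lift the right-angle temperature probe off the steel utensil pan, lower the tip of its stem at least halfway down into the long-handled copper saucepan and keep it there for about a second, without touching the saucepan. Then turn the probe to suit the two-notched rest and lower it gently until it lies fully down in both notches, handle in the wide one and thin rod in the narrow one, and let go. Do not dip it into the pot with the two loop handles, and leave the pots, the pepper mill and the cup where they stand.

Things in the scene. Friction and masses are not known exactly. Their poses are not given: they have to be found in the camera images.
- probe: Right-angle temperature probe, 130 g, lying level across the pan. Black handle 120 mm long, 20 wide (y), 22 high, then an 8 mm thick steel rod, bent straight down as the stem. Origin: handle's underside near the centre of mass, the place to grip; x along the bar towards the stem, z up. Handle x -100 to 20 mm, z 0 to 22. Rod x 20 to 95, underside also at z = 0. Keep its z up.
- probe_tip (a point): lower tip of the probe's 8 mm thick stem, at (95, 0, -106) mm in the probe's frame; the stem runs straight down to it from the rod's end. At the start it hangs outside the pan
- probe_handle (a point): point on the underside of the handle, at (-70, 0, 0) mm in the probe's frame; belongs in the wide notch
- probe_rod (a point): point on the underside of the thin rod, at (70, 0, 0) mm in the probe's frame; belongs in the narrow notch
- pan: Open rectangular steel utensil pan, fixed: 162 mm along its x, 176 mm along its y, 150 mm high, walls 4 mm, empty. Origin: centre of its underside on the worktop, z up. The probe lies across its rim, along its x, at the middle.
- rest: Metal probe rest, fixed: base 164 x 90 x 8 mm, two upright posts at x = -70 and x = +70 mm, 8 mm thick (x), the first 84 mm wide (y), the second 48 mm, each with a flat-bottomed notch open upwards, the floor 135 mm above the worktop. Origin: centre of the base's underside, z up. The seated probe has its axes along the rest's and its origin 135 mm above the rest's.
- rest_wide (a point): middle of the wide notch's floor (for the 20 mm handle), at (-70, 0, 135) mm in the rest's frame. Notch 28 mm wide, straight sides 12 mm high, flared above to 22 mm over the floor
- rest_narrow (a point): middle of the narrow notch's floor (for the 8 mm rod), at (70, 0, 135) mm in the rest's frame. Notch 14 mm wide, straight sides 12 mm high, flared above to 22 mm over the floor; the stem hangs outside this post
- saucepan: The pot to dip into: round open copper pot, loose, 0.7 kg, 100 mm wide outside, 94 mm inside, 80 mm high, inner floor 5 mm up, with one long straight steel handle pointing along its x, reaching 166 mm from its centre and up to 78 mm high. Origin: centre of its underside, z up.
- saucepan_rim (a point): centre of the saucepan's mouth, level with its rim, 80 mm above its origin
- casserole: Bystander: copper pot of the same round shape and size, but with two small steel loop handles at its +x and -x sides reaching 76 mm from its centre. Origin: centre of its underside.
- casserole_rim (a point): centre of the loop-handled pot's mouth, 80 mm above its origin
- mill: Bystander: dark wooden pepper mill, 52 mm wide, 95 mm high, standing. Origin: centre of its underside.
- cup: Bystander: open steel cup, 76 mm wide, 75 mm high. Origin: centre of its underside.
Mind the look-alikes: they are no part of the job. Of the things like the probe, leave any that is purple or yellow; of the rest the larger one is meant.

How it is judged:
By the outcome, as a careful person would: the job done as asked, in the order asked, and still so for the second after the job is handed in, with the robot touching nothing.
It also fails if it takes over 56 s, if anything falls off the work surface, if the arm or the gripper's body presses on something with over 40 N, if the wrist force passes 120 N, or if a joint passes its speed limit or range.

ROBOT

A 6-joint arm with a two-finger parallel gripper is mounted at the origin on the work surface. World frame = base frame: x ahead of the robot, y to its left, z up, the work surface at z = 0. Lengths are in m, angles in rad, forces in N, time in s.
With the tool pointing down it reaches from about 0.425 to 0.95 m from the base axis. Payload 14.7 kg.
Tool frame: the origin (TCP) lies at the very end of the fingers, on their centre line; the grasp point (between the pads) lies 19 mm behind it; x points along the fingers, z is the direction in which the jaws open and shut, and the axes are right-handed (so a half turn about x gives the same grasp; the last joint's range is limited). The gripper opens to 85 mm and grips with 20 to 120 N. Pads are 22 mm wide; open, the fingers measure 114 mm over their backs; the gripper's body (76 mm by 85 mm) begins 54 mm behind the grasp point. The pads swing forward as they close: fully open they stand 13 mm farther back than shut.
Start: joints at [1.266, 0.48, 1.596, -0, 1.065, -0.047], TCP at [0.166, 0.629, 0.231] pointing down, gripper open.
Joint ranges: [-2.75, 2.75], [-0.82, 2.05], [0.23, 2.67], [-1.56, 4.7], [0.09, 2.69], [-2.92, 2.92]. Speed limits (rad/s): [1.89, 1.89, 2.39, 3.01, 3.01, 3.01].

INTERFACE

Orientations are given as [roll, pitch, yaw] about the fixed x, y, z axes, in that order (R = Rz(yaw) Ry(pitch) Rx(roll)).
In Python, from workcell import ctrl, planner, cams, workorder gives the robot as it stands. The module is installed in compiled form; this text tells all that it offers. Calls block until the motion is done:
- ctrl.move_pose(position, orientation): joint-space move of the TCP to a pose.
- ctrl.line_to(position, rate=0.15, rot=None, threshold=None): straight line of the TCP; rot=None keeps the orientation; rate is the mean speed in m/s. With threshold (N) it stops when the force on the tool has changed by that much, and returns True; else False.
- ctrl.movej(angles): joint-space move.
- ctrl.open_gripper() and ctrl.clamp(): open the fingers fully, or close them until they stop; the grip force is fixed at half the most.
- ctrl.sleep(seconds).
- planner.inverse_kinematics(position, orientation): joint angles nearest the present ones, or None.
- ctrl.get_state(): the state.
- cams.camera(name): name is "scene" or "top" or "wrist"; returns the picture (420x560x3 uint8, red, green, blue); there is no depth.
- cams.camera_params(name): a dict with "fx", "fy", "cx", "cy" (pixels), "D" ([k1, k2, p1, p2, k3] as OpenCV has them; the pictures are not rectified), "camera_from_world" (4x4, takes a point from world to camera coordinates). Camera axes: x right, y down, z forward; pixel columns grow to the right and rows downward; lengths in m; the calibration is good to about 2 mm. A picture is of the moment at which its call begins: read the wrist's pose just before it. camera_params takes no time and is no camera call; for the wrist camera it gives the pose at the moment of the call.
A pose or a line that the arm cannot do raises ctrl.MotionError and nothing moves.
- workorder.sign_off(): hands the job in, once; it reports no verdict.
Trained networks look in the newest picture that a camera, given by its name, has taken for a name from the list of things; names that differ only in an ending like _2 or _b are one class to them, and where a whole thing is asked for, a point or a joint stands for the part that bears it (a point fixed in the world has none). Each returns a list of dicts, best first, with "confidence" (0 to 1); they miss things now and then, are a little off and sometimes report something else, mostly with a low value. They report only what shows in the picture. A call takes as long as a camera call. They do not tell look-alikes from the thing itself.
- cams.search_frame(camera, label): "bbox" ([left, top, right, bottom] in pixels, round what is visible of it).
- cams.place_of(camera, label): "point" ([column, row] in pixels: a listed point, or the origin of a listed thing).
The state is a dict: "time_s": time; "joints": joint angles; "joint_velocities": joint speeds; "joint_torque": joint torques, N m; "tcp_pos": TCP position; "orientation": TCP orientation; "ft_force": force on the tool from outside, world axes, zero at the start; "moment": the same for the moment, N m; "gripper_width": finger opening in m.
Only numpy, scipy, OpenCV 4.12 (cv2) and the standard library are available. Lean on these libraries where they do the work, as an engineer would, in place of code of your own. Each camera call takes 0.05 s, during which the arm holds its last target.

## Working session

There is one attempt and no reset: what is moved stays moved. The work goes in short steps, each a Python script; the robot and the scene stay as the last script left them, time stands still between calls to the robot, and variables do not carry over. Pictures are saved under pics/ and viewed, and the job is handed in when it is done.

```bash
mkdir -p pics; python3 - <<'E'
from workcell import ctrl, planner, cams, workorder
import cv2
for n in ("scene","top","wrist"):
    im=cams.camera(n); cv2.imwrite(f"pics/{n}0.png",im[:,:,::-1])
    p=cams.camera_params(n); print(n,p)
print(ctrl.get_state())
for c in ("scene","top"):
    for l in ("probe","probe_tip","probe_handle","probe_rod","pan","rest","rest_wide","rest_narrow","saucepan","saucepan_rim","casserole_rim","mill","cup"):
        print(c,l,[([round(float(v)) for v in d["point"]],round(d["confidence"],2)) for d in cams.place_of(c,l)])
E
```

```text
scene {'fx': 468.05597427027885, 'fy': 468.05597427027885, 'cx': 281.5645063079758, 'cy': 220.18863919899718, 'D': array([-0.00687739,  0.        ,  0.        ,  0.        ,  0.        ]), 'camera_from_world': array([[-0.87173671,  0.48968838, -0.01674527,  0.45283457],
       [ 0.38395693,  0.66148555, -0.64421576, -0.03485984],
       [-0.30438822, -0.56801599, -0.76466048,  1.84825889],
       [ 0.        ,  0.        ,  0.        ,  1.        ]])}
top {'fx': 415.82835777658204, 'fy': 415.82835777658204, 'cx': 277.9188296922912, 'cy': 212.2478982677613, 'D': array([-0.076147,  0.      ,  0.      ,  0.      ,  0.      ]), 'camera_from_world': array([[-0.00360352, -0.9999728 , -0.00643575, -0.09889904],
       [-0.99847349,  0.00395268, -0.05509149,  0.47083405],
       [ 0.05511543,  0.00622741, -0.99846057,  1.232341  ],
       [ 0.        ,  0.        ,  0.        ,  1.        ]])}
wrist {'fx': 326.0430775922046, 'fy': 326.0430775922046, 'cx': 280.7485837087158, 'cy': 206.68998174285218, 'D': array([-0.01197696,  0.        ,  0.        ,  0.        ,  0.        ]), 'camera_from_w
[... 1779 characters left out ...]
 196], 0.67), ([342, 274], 0.53), ([445, 266], 0.48)]
top probe_tip [([334, 302], 0.73), ([412, 274], 0.63)]
top probe_handle [([349, 220], 0.95), ([333, 259], 0.79), ([456, 201], 0.71), ([453, 252], 0.49)]
top probe_rod [([412, 199], 0.78), ([363, 168], 0.74), ([351, 287], 0.71), ([440, 283], 0.6)]
top pan [([343, 197], 0.92), ([214, 153], 0.59), ([261, 235], 0.21)]
top rest [([144, 205], 0.72)]
top rest_wide [([149, 190], 0.72)]
top rest_narrow [([103, 216], 0.97)]
top saucepan [([216, 151], 0.59)]
top saucepan_rim [([210, 139], 0.67), ([345, 197], 0.34), ([225, 228], 0.17)]
top casserole_rim [([266, 155], 0.93), ([149, 193], 0.49)]
top mill [([260, 238], 0.66)]
top cup [([225, 232], 0.7)]
```

View pics/top0.png

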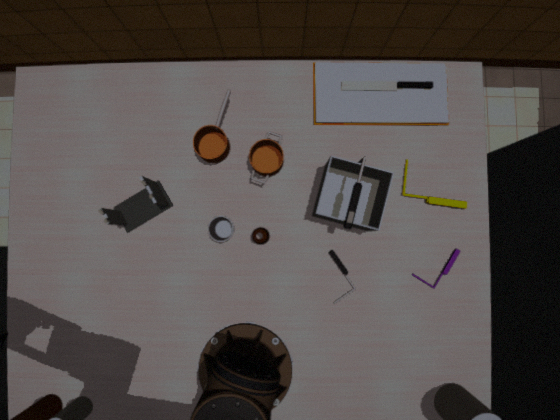

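View pics/scene0.png

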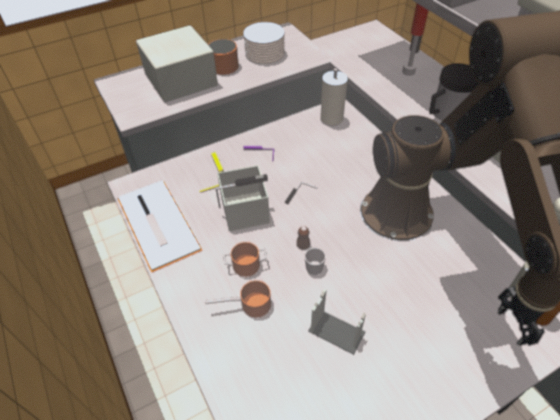

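View pics/wrist0.png

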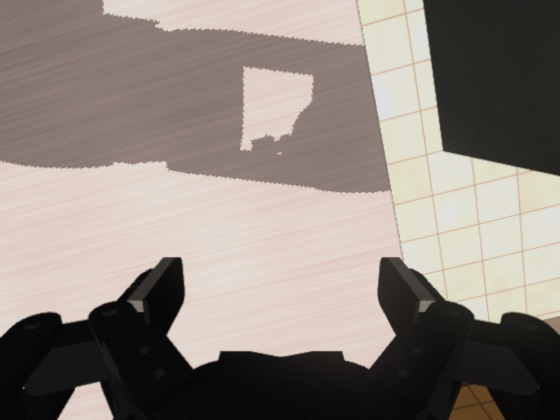

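Candidates for the probe in the top view are: black on the pan (355,197), small black on the table (342,270), yellow (432,200) and purple (440,268). The black one lying across the pan, with its stem outside, is the larger of the permitted ones, so it fits. I'll confirm it in an enlarged crop.

```bash
cat > h.py <<'E'
import numpy as np, cv2
def ray(p,uv):
    K=np.array([[p['fx'],0,p['cx']],[0,p['fy'],p['cy']],[0,0,1]])
    x=cv2.undistortPoints(np.array([[uv]],float),K,p['D'])[0,0]
    T=p['camera_from_world'];R=T[:3,:3];t=T[:3,3]
    return -R.T@t, R.T@np.array([x[0],x[1],1])
def atz(p,uv,z):
    o,d=ray(p,uv); return o+d*(z-o[2])/d[2]
def proj(p,X):
    K=np.array([[p['fx'],0,p['cx']],[0,p['fy'],p['cy']],[0,0,1]])
    T=p['camera_from_world']; 
    return cv2.projectPoints(np.atleast_2d(np.array(X,float)),cv2.Rodrigues(T[:3,:3])[0],T[:3,3],K,p['D'])[0][:,0]
E
python3 - <<'E'
from workcell import cams
import cv2,numpy as np
from h import *
a=cv2.imread('pics/top0.png')[110:320,90:480]; cv2.imwrite('pics/topc.png',cv2.resize(a,None,fx=2,fy=2,interpolation=cv2.INTER_CUBIC))
a=cv2.imread('pics/top0.png')[140:250,300:420]; cv2.imwrite('pics/topp.png',cv2.resize(a,None,fx=5,fy=5,interpolation=cv2.INTER_CUBIC))
p=cams.camera_params('top')
for n,uv,z in [('handle',(349,220),.15),('rod',(363,168),.15),('origin',(358,196),.15),('pan',(343,197),0),('restw',(149,190),.135),('restn',(103,216),.135),('rest',(144,205),0),('sauce_rim',(210,139),.08),('sauce',(216,151),0),('cass',(266,155),.08),('mill',(260,238),0),('cup',(225,232),0)]:
    print(n,atz(p,uv,z).round(3))
p=cams.camera_params('scene')
for n,uv,z in [('handle',(260,182),.15),('rod',(224,184),.15),('origin',(239,184),.15),('pan',(246,210),0),('rest',(337,330),0),('sauce_rim',(252,295),.08),('sauce',(258,307),0),('cass',(244,253),.08),('mill',(305,241),0),('cup',(312,265),0)]:
    print('s',n,atz(p,uv,z).round(3))
E
```

```text
handle [ 0.441 -0.291  0.15 ]
rod [ 0.581 -0.331  0.15 ]
origin [ 0.506 -0.316  0.15 ]
pan [ 0.517 -0.298  0.   ]
restw [0.526 0.251 0.135]
restn [0.455 0.378 0.135]
rest [0.495 0.309 0.   ]
sauce_rim [0.678 0.093 0.08 ]
sauce [0.66  0.088 0.   ]
cass [ 0.631 -0.068  0.08 ]
mill [ 0.394 -0.046  0.   ]
cup [0.412 0.06  0.   ]
s handle [ 0.452 -0.28   0.15 ]
s rod [ 0.573 -0.339  0.15 ]
s origin [ 0.525 -0.31   0.15 ]
s pan [ 0.511 -0.305  0.   ]
s rest [0.487 0.311 0.   ]
s sauce_rim [0.685 0.101 0.08 ]
s sauce [0.671 0.107 0.   ]
s cass [ 0.632 -0.064  0.08 ]
s mill [ 0.388 -0.054 -0.   ]
s cup [0.423 0.052 0.   ]
```

View pics/topc.png

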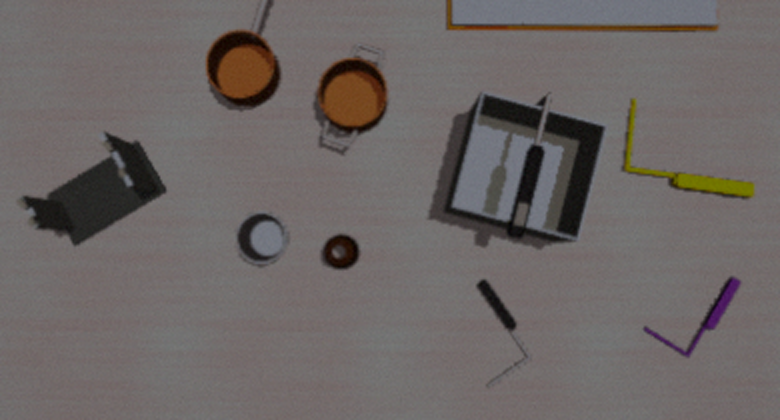

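View pics/topp.png

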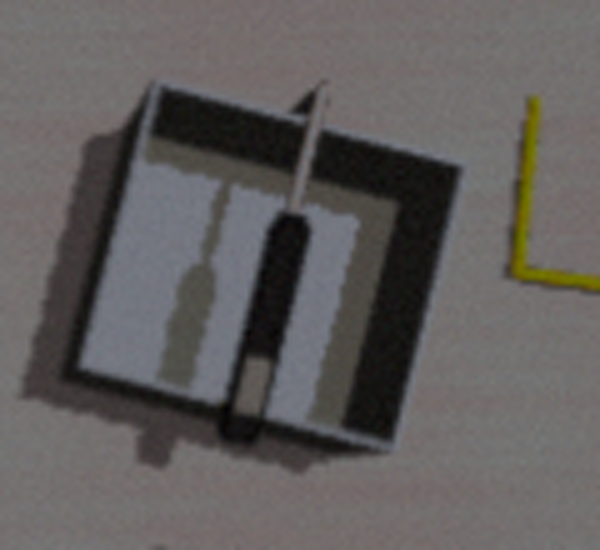

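The crop confirms it: a black probe across the pan, with its stem beyond the far rim at (363,158). Next I'll plan yaw and joint feasibility, then view the rest, saucepan and probe with the wrist camera.

```bash
cat >> h.py <<'E'
from scipy.spatial.transform import Rotation as Ro
def down(yaw,flip=1):
    """probe yaw -> rpy; tool x down, tool z along +-probe y"""
    z=flip*np.array([-np.sin(yaw),np.cos(yaw),0]);x=np.array([0,0,-1.]);y=np.cross(z,x)
    return Ro.from_matrix(np.column_stack([x,y,z])).as_euler('xyz')
E
python3 - <<'E'
from workcell import ctrl,planner,cams
from h import *
s=ctrl.get_state()
T=cams.camera_params('wrist')['camera_from_world']; c=-T[:3,:3].T@T[:3,3]
R=Ro.from_euler('xyz',s['orientation']).as_matrix()
print('cam in tcp',R.T@(c-s['tcp_pos']),'view dir in tcp',R.T@T[2,:3])
t=np.array([.68,.097])
for f in (1,-1):
    print(f,'grasp',planner.inverse_kinematics([.513,-.312,.142],down(-.28,f)))
    print(f,'rest',planner.inverse_kinematics([.49,.314,.127],down(2.08,f)))
    for y in (-.3,0,.3,.6,.9,1.2,1.5,1.8,2.1):
        o=t-.095*np.array([np.cos(y),np.sin(y)])
        q=planner.inverse_kinematics([*o,.13],down(y,f)); print(f,y,o.round(3),None if q is None else np.round(q,2))
E
```

```text
cam in tcp [-0.14261626  0.06718941  0.00074906] view dir in tcp [ 9.63729579e-01 -2.66880138e-01  5.39205638e-04]
1 grasp [-0.59690322  0.51304112  1.79758356  0.          0.83096798 -1.88769954]
1 rest None
1 -0.3 [0.589 0.125] [ 0.16  0.53  1.8  -0.    0.81 -1.11]
1 0 [0.585 0.097] [ 0.11  0.52  1.82 -0.    0.8  -1.46]
1 0.3 [0.589 0.069] [ 0.07  0.52  1.82 -0.    0.8  -1.81]
1 0.6 [0.602 0.043] [ 0.02  0.53  1.8  -0.    0.81 -2.15]
1 0.9 [0.621 0.023] [-0.01  0.55  1.76 -0.    0.83 -2.48]
1 1.2 [0.646 0.008] [-0.03  0.58  1.7  -0.    0.86 -2.8 ]
1 1.5 [0.673 0.002] None
1 1.8 [0.702 0.004] [-0.04  0.65  1.55 -0.    0.94  2.88]
1 2.1 [0.728 0.015] [-0.02  0.69  1.48 -0.    0.97  2.59]
-1 grasp [-0.59690322  0.51304112  1.79758356  0.          0.83096798  1.25389311]
-1 rest [ 5.17804538e-01  5.10978363e-01  1.85203257e+00 -4.44089210e-16
  7.78581725e-01  8.60086489e-03]
-1 -0.3 [0.589 0.125] [ 0.16  0.53  1.8  -0.    0.81  2.03]
-1 0 [0.585 0.097] [ 0.11  0.52  1.82 -0.    0.8   1.68]
-1 0.3 [0.589 0.069] [ 0.07  0.52  1.82 -0.    0.8   1.34]
-1 0.6 [0.602 0.043] [ 0.02  0.53  1.8  -0.    0.81  0.99]
-1 0.9 [0.621 0.023] [-0.01  0.55  1.76 -0.    0.83  0.66]
-1 1.2 [0.646 0.008] [-0.03  0.58  1.7  -0.    0.86  0.34]
-1 1.5 [0.673 0.002] [-0.04  0.62  1.63 -0.    0.9   0.03]
-1 1.8 [0.702 0.004] [-0.04  0.65  1.55 -0.    0.94 -0.27]
-1 2.1 [0.728 0.015] [-0.02  0.69  1.48 -0.    0.97 -0.55]<sys>:0: UserWarning: Gimbal lock detected. Setting third angle to zero since it is not possible to uniquely determine all angles.
```

```bash
python3 -W ignore - <<'E'
from workcell import ctrl,planner,cams
from h import *
import pickle
def look(name,labels):
    p=cams.camera_params('wrist'); im=cams.camera('wrist'); cv2.imwrite(f'pics/{name}.png',im[:,:,::-1])
    pickle.dump(p,open(f'pics/{name}.pkl','wb'))
    for l,z in labels:
        for d in cams.place_of('wrist',l)[:3]: print(name,l,np.round(d['point'],1),round(d['confidence'],2),atz(p,d['point'],z).round(4))
ctrl.move_pose([.49,.314,.33],down(2.08,-1))
print(ctrl.get_state()['time_s'])
ctrl.sleep(.2)
look('w_rest',[('rest_wide',.135),('rest_narrow',.135),('rest',0),('saucepan_rim',.08)])
ctrl.move_pose([.59,.06,.33],down(.4,-1)); ctrl.sleep(.2)
look('w_sauce',[('saucepan_rim',.08),('saucepan',0),('casserole_rim',.08)])
print(ctrl.get_state()['time_s'])
ctrl.move_pose([.513,-.312,.33],down(-.28,-1)); ctrl.sleep(.2)
look('w_probe',[('probe_handle',.15),('probe_rod',.15),('probe',.15),('probe_tip',.044),('pan',0)])
print(ctrl.get_state()['time_s'])
E
```

```text
3.1417
w_rest rest_wide [280.9 248.5] 0.78 [0.5266 0.2509 0.135 ]
w_rest rest_narrow [276.7 112.7] 0.83 [0.4518 0.3755 0.135 ]
w_rest rest [283.4 168.8] 0.83 [0.4965 0.3122 0.    ]
w_sauce saucepan_rim [283.7  94.2] 0.63 [0.6768 0.0947 0.08  ]
w_sauce saucepan [280.2 101. ] 0.87 [0.6717 0.097  0.    ]
w_sauce casserole_rim [391.3 186.2] 0.82 [ 0.6302 -0.0693  0.08  ]
w_sauce casserole_rim [238.6 258.2] 0.38 [0.4671 0.0687 0.08  ]
5.15
w_probe probe_handle [280.4 282.5] 0.95 [ 0.4104 -0.2806  0.15  ]
w_probe probe_handle [513.3 215.4] 0.93 [ 0.4181 -0.5346  0.15  ]
w_probe probe_handle [279.8 247.4] 0.78 [ 0.4504 -0.2913  0.15  ]
w_probe probe_rod [278.5 112.4] 0.97 [ 0.5833 -0.3279  0.15  ]
w_probe probe_rod [485.9 273.2] 0.93 [ 0.3594 -0.4996  0.15  ]
w_probe probe_rod [327.1 314.7] 0.59 [ 0.3571 -0.3203  0.15  ]
w_probe probe [304.5 298.8] 0.87 [ 0.3837 -0.3009  0.15  ]
w_probe probe [275.9 184. ] 0.72 [ 0.5174 -0.3063  0.15  ]
w_probe probe [499.5 249.6] 0.67 [ 0.3834 -0.5168  0.15  ]
w_probe probe_tip [306.5 348.4] 0.93 [ 0.235  -0.2726  0.044 ]
w_probe probe_tip [389.3  39. ] 0.92 [ 0.6303 -0.4788  0.044 ]
w_probe probe_tip [437.9 270.2] 0.75 [ 0.3116 -0.4889  0.044 ]
w_probe pan [277.  163.5] 0.92 [ 0.5177 -0.3058  0.    ]
7.0667
```

View pics/w_rest.png

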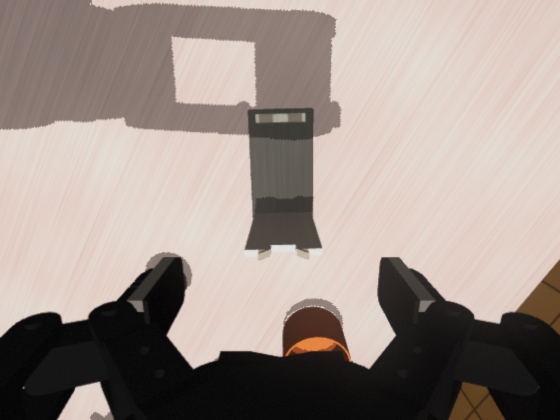

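View pics/w_sauce.png

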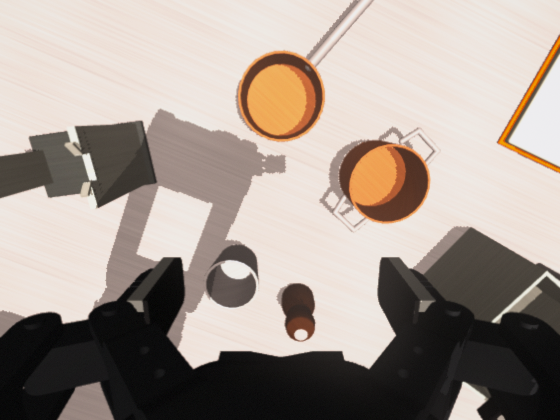

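View pics/w_probe.png

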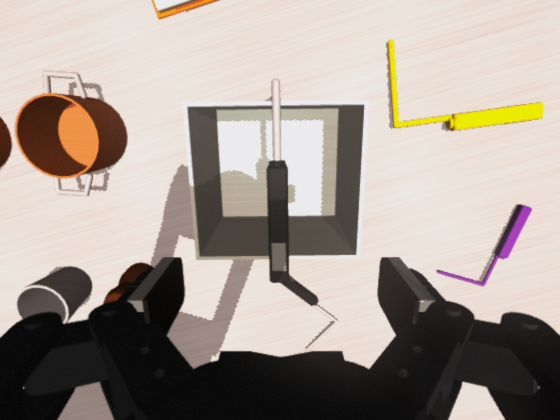

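```bash
python3 -W ignore - <<'E'
from h import *
import pickle
im=cv2.imread('pics/w_probe.png'); a=cv2.resize(im[70:290,170:380],None,fx=2.7,fy=2.7,interpolation=cv2.INTER_CUBIC); cv2.imwrite('pics/c1.png',a)
im=cv2.imread('pics/w_rest.png'); a=cv2.resize(im[95:270,225:345],None,fx=3.4,fy=3.4,interpolation=cv2.INTER_CUBIC); cv2.imwrite('pics/c2.png',a)
E
```

```text
(no output)
```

View pics/c1.png

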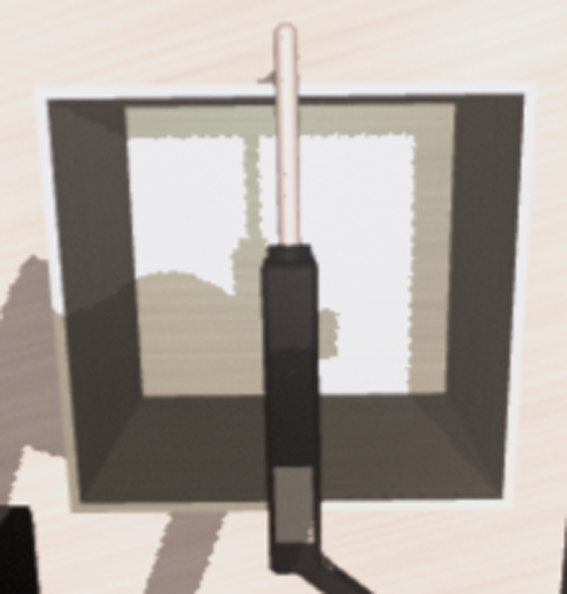

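View pics/c2.png

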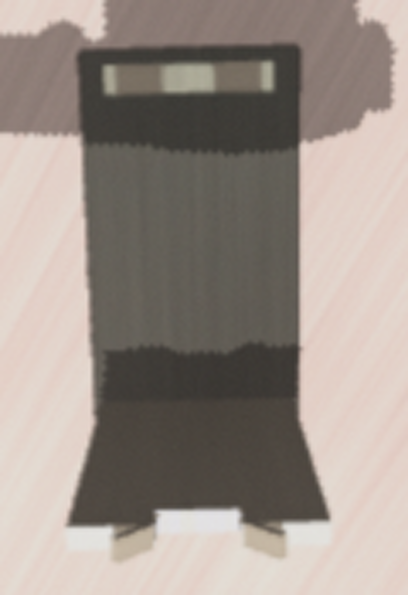

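```bash
python3 -W ignore - <<'E'
from h import *
import pickle
p=pickle.load(open('pics/w_probe.pkl','rb'))
C=[atz(p,uv,.15)[:2] for uv in [(183.3,103),(367.8,101.1),(359.3,257),(196.3,259.3)]]
C=np.array(C);print('pan',C.mean(0),[np.linalg.norm(C[i]-C[i-1]).round(4) for i in range(4)])
d=(C[0]-C[3])+(C[1]-C[2]);d/=np.linalg.norm(d);e=(C[0]-C[1])+(C[3]-C[2])
print('yaw',np.arctan2(d[1],d[0]),np.arctan2(-e[0],e[1]))
cr=lambda u,v:(170+u/2.7,70+v/2.7)
a=atz(p,cr(290,240),.154);b=atz(p,cr(285,35),.154);print('rod',a,b,np.arctan2(*(b-a)[[1,0]]))
h1=atz(p,cr(290.5,300),.172);h2=atz(p,cr(295,540),.172);print('handle',h1,h2,np.arctan2(*(h1-h2)[[1,0]]))
print('handle front top',atz(p,cr(290,264),.172),'end',atz(p,cr(295,570),.172),'tip end',atz(p,cr(285,22),.158))
p=pickle.load(open('pics/w_rest.pkl','rb'))
cr=lambda u,v:(225+u/3.4,95+v/3.4)
n=atz(p,cr(188.5,80),.135);w=atz(p,cr(198.5,520.5),.135)
print('rest n,w',n,w,np.linalg.norm(n-w),(n+w)/2,np.arctan2(*(n-w)[[1,0]]))
B=np.array([atz(p,cr(*c),.008) for c in [(78,48),(300,46)]]);print('base +x edge mid',B.mean(0),np.linalg.norm(B[0]-B[1]))
p=pickle.load(open('pics/w_sauce.pkl','rb'))
im=cv2.imread('pics/w_sauce.png');a=cv2.resize(im[40:150,225:340],None,fx=5,fy=5,interpolation=cv2.INTER_CUBIC);cv2.imwrite('pics/c3.png',a)
p3=cv2.cvtColor(im,cv2.COLOR_BGR2HSV)
# rim circle projections for check
for c in [(.6768,.0947),(.678,.097)]:
    X=[[c[0]+.05*np.cos(t),c[1]+.05*np.sin(t),.08] for t in np.linspace(0,6.283,60)]
    im2=a.copy() 
    for q in proj(p,X): cv2.circle(im2,tuple(int(v) for v in ((q-[225,40])*5)),2,(255,0,0),-1)
    cv2.imwrite(f'pics/c3_{c[0]}.png',im2)
E
```

```text
pan [ 0.51614078 -0.30674408] [np.float64(0.1604), np.float64(0.1744), np.float64(0.1594), np.float64(0.1751)]
yaw -0.26641145269503697 -0.2645816758711148
rod [ 0.54166267 -0.31491631  0.154     ] [ 0.60906294 -0.33251431  0.154     ] -0.25539514941552255
handle [ 0.52375286 -0.31014079  0.172     ] [ 0.43566311 -0.28658509  0.172     ] -0.26129220331665165
handle front top [ 0.53584868 -0.31343701  0.172     ] end [ 0.42370538 -0.28316706  0.172     ] tip end [ 0.61262098 -0.33360771  0.158     ]
rest n,w [0.45778335 0.37246597 0.135     ] [0.52878008 0.2526472  0.135     ] 0.139273375641867 [0.49328172 0.31255658 0.135     ] 2.105708277937537
base +x edge mid [0.45196421 0.38315072 0.008     ] 0.08919642460659123
```

View pics/c3_0.6768.png

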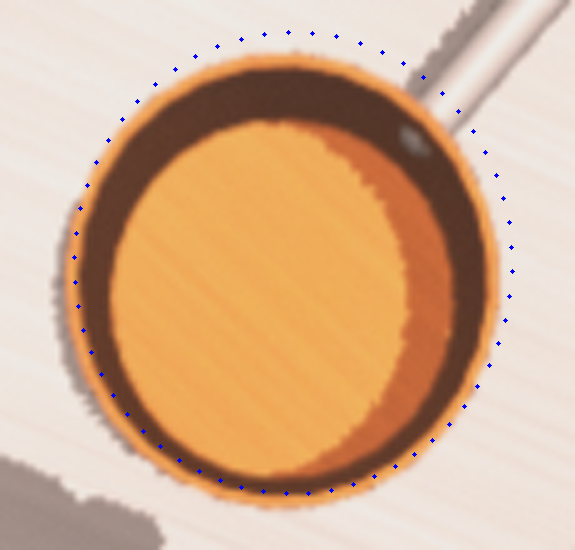

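```bash
python3 -W ignore - <<'E'
from workcell import ctrl,planner,cams
from h import *
import pickle
from scipy.optimize import least_squares
p=pickle.load(open('pics/w_sauce.pkl','rb'))
def f(c):
    X=[[c[0]+.05*np.cos(t),c[1]+.05*np.sin(t),.08] for t in np.linspace(0,6.283,90)]
    q=(proj(p,X)-[225,40])*5
    return [q[:,0].min()-65,q[:,0].max()-500,q[:,1].min()-53,q[:,1].max()-509]
r=least_squares(f,[.677,.095],diff_step=1e-3);print('saucepan',r.x,r.fun)
yaw=-.262
o=down(yaw,-1)
ctrl.move_pose([.517,-.308,.24],o)
hit=ctrl.line_to([.517,-.308,.142],rate=.1,threshold=8)
print(hit,ctrl.get_state()['tcp_pos'],ctrl.get_state()['time_s'])
if not hit:
    ctrl.clamp(); s=ctrl.get_state(); print(s['gripper_width'],s['ft_force'])
    im=cams.camera('wrist'); cv2.imwrite('pics/g1.png',im[:,:,::-1])
    ctrl.line_to([.517,-.308,.17],rate=.06)
    im=cams.camera('wrist'); cv2.imwrite('pics/g2.png',im[:,:,::-1])
    s=ctrl.get_state(); print(s['gripper_width'],s['ft_force'],s['moment'],s['time_s'])
E
```

```text
saucepan [0.67220916 0.09545458] [-0.79542468  0.79658437 -1.2550739   1.49240939]
False [ 0.51736375 -0.30824166  0.1426405 ] 8.65
0.019101984508205862 [-1.03586264 -0.55460878  5.38733361]
0.0192331075991938 [ 0.59639778  0.65878383 -1.74357596] [-0.02182724 -0.00946183 -0.01797934] 9.975
```

View pics/g2.png

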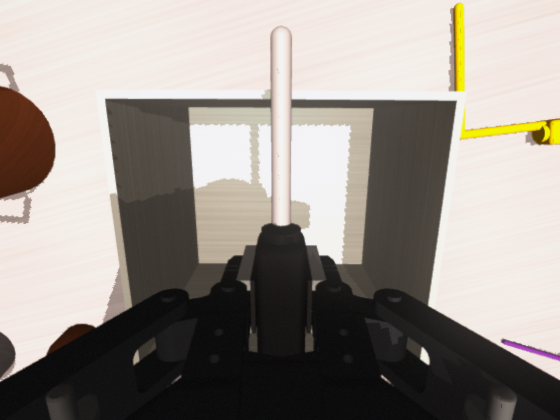

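The probe is held, with its rod centred and running to (281,27). I'll lift it and carry it over the saucepan.

```bash
python3 -W ignore - <<'E'
from workcell import ctrl,planner,cams
from h import *
ctrl.line_to([.517,-.308,.29],rate=.15)
y=.4; S=np.array([.6722,.0955]); o=S-.095*np.array([np.cos(y),np.sin(y)])
ctrl.move_pose([*o,.29],down(y,-1))
ctrl.line_to([*o,.225],rate=.1); ctrl.sleep(.2)
s=ctrl.get_state(); print(s['tcp_pos'],s['time_s'],s['ft_force'])
ps=cams.camera_params('scene'); pt=cams.camera_params('top')
pw=cams.camera_params('wrist')
R=np.array([[np.cos(y),-np.sin(y),0],[np.sin(y),np.cos(y),0],[0,0,1]])
P=lambda v:s['tcp_pos']+[0,0,.008]+R@np.array(v)
for n,p in (('scene',ps),('top',pt),('wrist',pw)):
    im=cams.camera(n)[:,:,::-1].copy(); cv2.imwrite(f'pics/d_{n}.png',im)
    for l in ('probe_tip','probe_rod','saucepan_rim'): print(n,l,[(np.round(d['point']),round(d['confidence'],2)) for d in cams.place_of(n,l)][:3])
    print('expected tip,rod,end',proj(p,[P([.095,0,-.106]),P([.07,0,0]),P([.099,0,.004])]).round(1).tolist())
a=cv2.imread('pics/d_scene.png')[180:340,160:360];cv2.imwrite('pics/d_s.png',cv2.resize(a,None,fx=4,fy=3.7))
E
```

```text
[0.58506258 0.05851527 0.22564764] 13.3167 [-0.32538757 -0.54142694 -1.15824323]
scene probe_tip [(array([252., 288.]), 0.67), (array([197., 191.]), 0.61), (array([317., 186.]), 0.54)]
scene probe_rod [(array([226., 179.]), 0.72), (array([300., 184.]), 0.53), (array([258., 257.]), 0.48)]
scene saucepan_rim [(array([254., 296.]), 0.67), (array([304., 244.]), 0.54)]
expected tip,rod,end [[253.7, 284.3], [256.8, 259.9], [250.6, 265.4]]
top probe_tip [(array([330., 307.]), 0.71), (array([405., 159.]), 0.59), (array([412., 273.]), 0.49)]
top probe_rod [(array([412., 196.]), 0.88), (array([349., 284.]), 0.52)]
top saucepan_rim []
expected tip,rod,end [[206.3, 137.1], [202.6, 136.2], [197.9, 125.4]]
wrist probe_tip []
wrist probe_rod [(array([284., 109.]), 0.74)]
wrist saucepan_rim [(array([281.,  80.]), 0.95), (array([ 44., 166.]), 0.45)]
expected tip,rod,end [[281.4, 76.6], [282.0, 111.3], [282.3, 28.0]]
```

View pics/d_wrist.png

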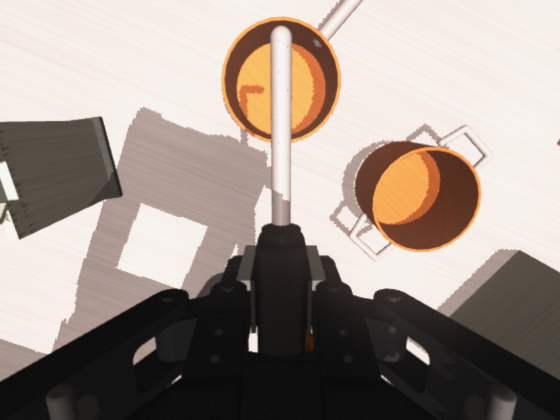

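View pics/d_s.png

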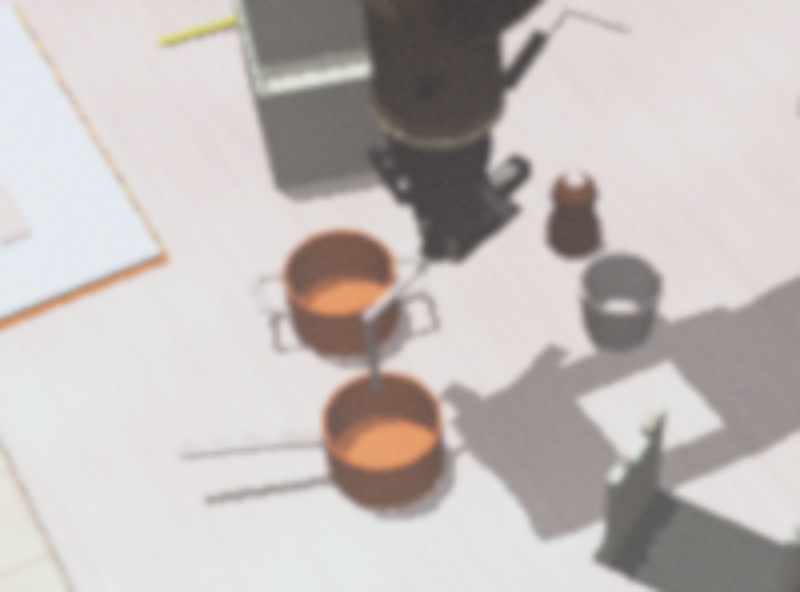

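Detected tip and rod agree with prediction to about 1 px. Now the dip, then on to the rest.

```bash
python3 -W ignore - <<'E'
from workcell import ctrl,planner,cams
from h import *
import pickle
y=.4; S=np.array([.6722,.0955]); o=S-.095*np.array([np.cos(y),np.sin(y)])
hit=ctrl.line_to([*o,.123],rate=.1,threshold=6); print(hit,ctrl.get_state()['tcp_pos'])
ctrl.sleep(1.3)
im=cams.camera('scene'); a=im[180:340,160:360,::-1]; cv2.imwrite('pics/dip.png',cv2.resize(a,None,fx=4,fy=3.7))
ctrl.line_to([*o,.29],rate=.15)
yr=2.106
ctrl.move_pose([.4933,.3126,.29],down(yr,-1))
ctrl.line_to([.4933,.3126,.163],rate=.1); ctrl.sleep(.2)
s=ctrl.get_state(); print(s['tcp_pos'],s['time_s'],s['ft_force'])
pickle.dump((cams.camera_params('wrist'),s),open('pics/r1.pkl','wb'))
for n in ('wrist','scene'):
    im=cams.camera(n); cv2.imwrite(f'pics/r1_{n}.png',im[:,:,::-1])
a=cv2.imread('pics/r1_scene.png')[260:380,270:410];cv2.imwrite('pics/r1_s.png',cv2.resize(a,None,fx=5,fy=4.9))
E
```

```text
False [0.58513089 0.05855495 0.12357932]
[0.49350851 0.31272397 0.16341085] 20.5 [ 0.04091568  0.62142175 -1.20132143]
```

View pics/dip.png

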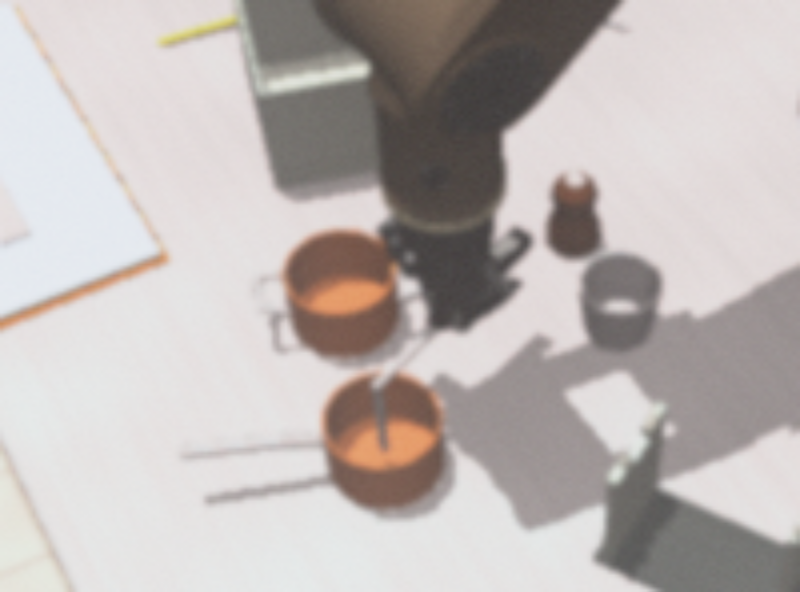

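View pics/r1_wrist.png

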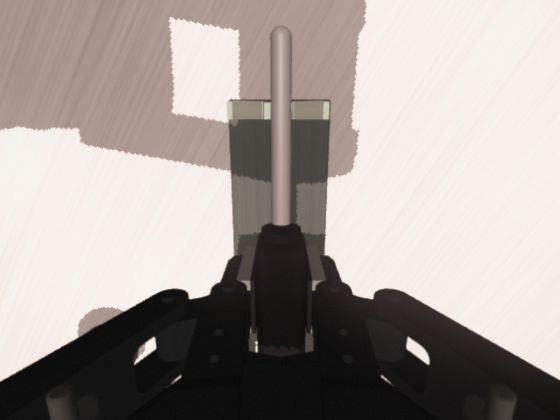

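View pics/r1_s.png

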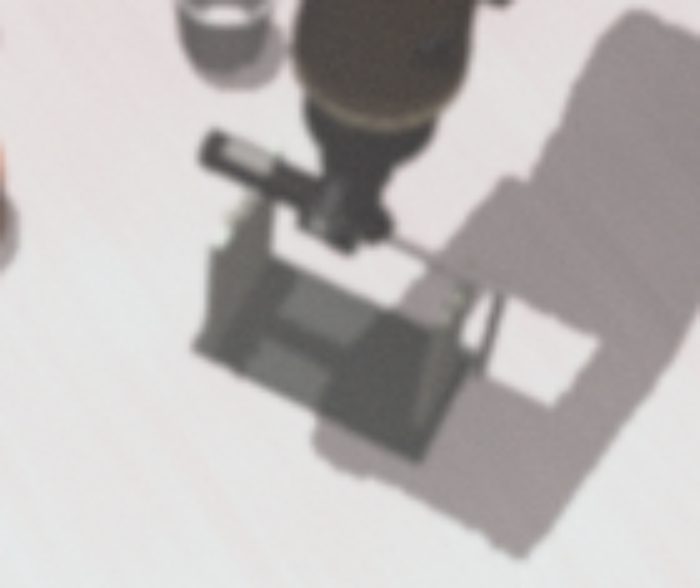

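The dip was clean, with the tip low in the saucepan at crop (385,447). Next, a close look at how the rod lines up with the narrow notch.

```bash
python3 -W ignore - <<'E'
from h import *
import pickle
p,s=pickle.load(open('pics/r1.pkl','rb'))
im=cv2.imread('pics/r1_wrist.png'); cv2.imwrite('pics/r1c.png',cv2.resize(im[80:140,220:340],None,fx=6.5,fy=6.5,interpolation=cv2.INTER_CUBIC))
r=2.106;R=Ro.from_euler('z',r).as_matrix();c=np.array([.4933,.3126,0])
P=lambda v:c+R@np.array(v)
for v in ([.066,.024,.157],[.066,-.024,.157],[.074,.024,.157],[.074,-.024,.157],[.07,.007,.135],[.07,-.007,.135]): print(v,(proj(p,[P(v)])[0]-[220,80])*6.5)
for v in ([.07,.004,.012],[.07,-.004,.012]):
    print('rod',(proj(p,[s['tcp_pos']+R@np.array(v)])[0]-[220,80])*6.5)
E
```

```text
[0.066, 0.024, 0.157] [ 28.50668539 264.52585144]
[0.066, -0.024, 0.157] [733.62380933 265.32808314]
[0.074, 0.024, 0.157] [ 23.29959185 141.41327948]
[0.074, -0.024, 0.157] [738.70250955 142.29888559]
[0.07, 0.007, 0.135] [292.19756196 207.99299102]
[0.07, -0.007, 0.135] [472.66252208 208.20747844]
rod [316.2072819 198.6497693]
rod [451.38562297 198.81209203]
```

View pics/r1c.png

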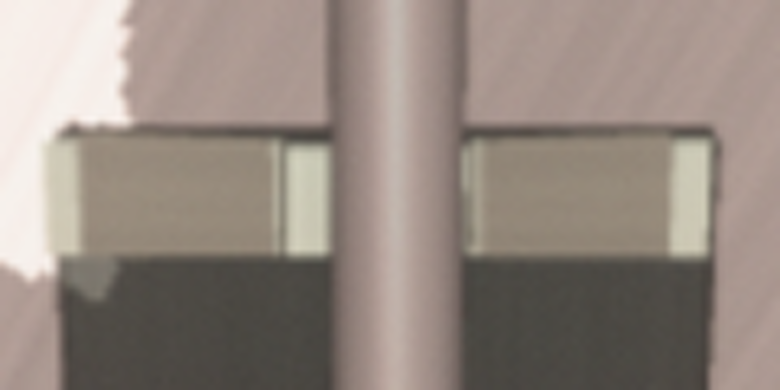

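The rod sits about 1.2 mm off the notch centre, towards image right (rod centre at col 398 in the crop, notch about 378). I'll shift 1.1 mm along the rest's +y and lower slowly with a force stop.

```bash
python3 -W ignore - <<'E'
from workcell import ctrl,planner,cams
from h import *
x,y=.49235,.31204
ctrl.line_to([x,y,.163],rate=.02)
hit=ctrl.line_to([x,y,.140],rate=.04,threshold=4)
s=ctrl.get_state();print(hit,s['tcp_pos'],s['ft_force'],s['moment'],s['time_s'])
if not hit:
    hit=ctrl.line_to([x,y,.1245],rate=.02,threshold=3)
    s=ctrl.get_state();print(hit,s['tcp_pos'],s['ft_force'],s['moment'],s['time_s'])
for n in ('wrist','scene'):
    im=cams.camera(n); cv2.imwrite(f'pics/r2_{n}.png',im[:,:,::-1])
a=cv2.imread('pics/r2_scene.png')[260:380,270:410];cv2.imwrite('pics/r2_s.png',cv2.resize(a,None,fx=5,fy=4.9))
a=cv2.imread('pics/r2_wrist.png')[60:260,180:380];cv2.imwrite('pics/r2_w.png',cv2.resize(a,None,fx=3,fy=3))
E
```

```text
False [0.49244147 0.31208127 0.1399999 ] [-0.25392589  0.74353146 -1.11184806] [ 0.00658998 -0.00850686 -0.01126181] 21.575
True [0.49226528 0.31199769 0.127231  ] [-1.41970738 -0.28681549  8.63243594] [-0.13141484  0.14472508  0.01348395] 22.2
```

View pics/r2_w.png

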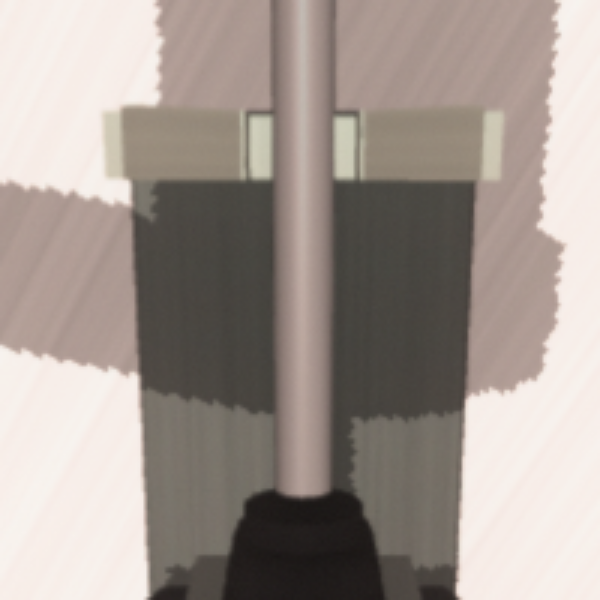

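View pics/r2_s.png

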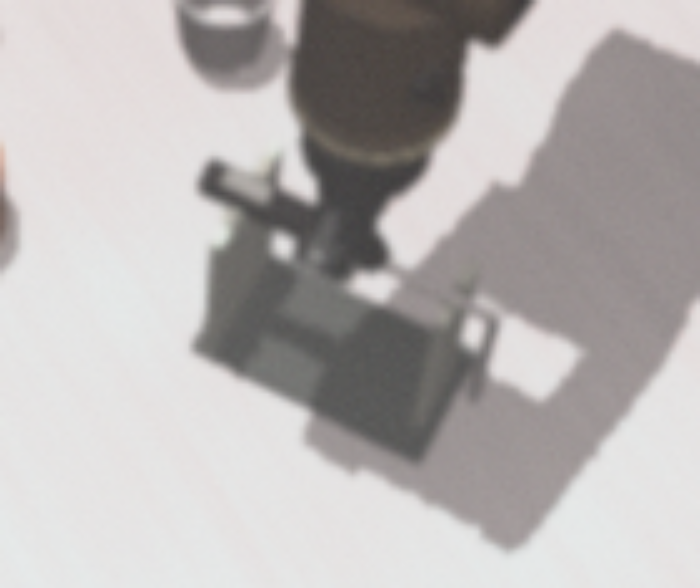

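Contact came at TCP z = 0.1272, as expected for full seating, and the rod is centred in the narrow notch. Releasing.

```bash
python3 -W ignore - <<'E'
from workcell import ctrl,planner,cams
from h import *
import pickle
ctrl.open_gripper(); ctrl.sleep(.3)
x,y=.49235,.31204
ctrl.line_to([x,y,.33],rate=.12); ctrl.sleep(.3)
s=ctrl.get_state();print(s['tcp_pos'],s['ft_force'],s['gripper_width'],s['time_s'])
p=cams.camera_params('wrist')
for n in ('wrist','scene','top'):
    im=cams.camera(n); cv2.imwrite(f'pics/r3_{n}.png',im[:,:,::-1])
    pn=cams.camera_params(n)
    r=2.106;R=Ro.from_euler('z',r).as_matrix();P=lambda v:np.array([x,y,.135])+R@np.array(v)
    print(n,'expect tip,handle,rod',proj(pn,[P([.095,0,-.106]),P([-.07,0,0]),P([.07,0,0])]).round(1).tolist())
    for l in('probe_tip','probe_handle','probe_rod'):print(l,[np.round(d['point']).tolist() for d in cams.place_of(n,l)])
a=cv2.imread('pics/r3_scene.png')[220:380,200:410];cv2.imwrite('pics/r3_s.png',cv2.resize(a,None,fx=3.7,fy=3.7,interpolation=cv2.INTER_CUBIC))
a=cv2.imread('pics/r3_wrist.png')[70:290,200:360];cv2.imwrite('pics/r3_w.png',cv2.resize(a,None,fx=2.7,fy=2.7,interpolation=cv2.INTER_CUBIC))
E
```

```text
[0.49233199 0.31200753 0.32983379] [ 0.34246583 -0.03389539 -0.91490169] 0.08551207128950909 25.4
wrist expect tip,handle,rod [[280.3, 94.8], [280.1, 245.3], [280.2, 114.3]]
probe_tip [[282.0, 243.0]]
probe_handle [[281.0, 244.0]]
probe_rod [[284.0, 111.0]]
scene expect tip,handle,rod [[363.9, 340.5], [318.4, 300.5], [360.3, 320.7]]
probe_tip [[365.0, 342.0], [319.0, 186.0], [199.0, 194.0], [303.0, 240.0], [275.0, 161.0]]
probe_handle [[319.0, 301.0], [294.0, 198.0], [214.0, 158.0], [247.0, 146.0]]
probe_rod [[364.0, 322.0], [222.0, 178.0], [267.0, 148.0], [297.0, 186.0]]
top expect tip,handle,rod [[112.9, 221.5], [148.6, 189.3], [105.2, 215.5]]
probe_tip [[409.0, 160.0], [415.0, 274.0], [336.0, 306.0]]
probe_handle [[151.0, 192.0], [259.0, 234.0], [451.0, 255.0], [458.0, 203.0], [330.0, 258.0]]
probe_rod [[409.0, 192.0], [352.0, 287.0], [105.0, 218.0], [437.0, 286.0]]
```

View pics/r3_w.png

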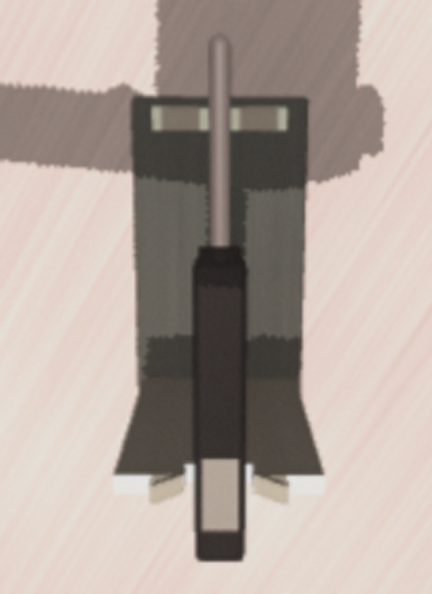

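View pics/r3_s.png

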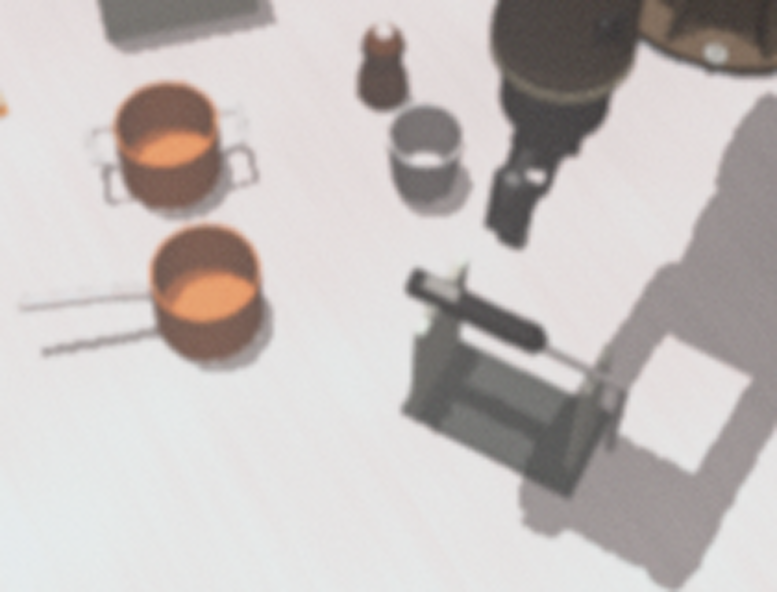

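The probe is seated in both notches with its stem outside the narrow post, and the pots, mill and cup haven't moved. Handing in.

```bash
python3 - <<'E'
from workcell import workorder
print(workorder.sign_off())
E
```

```text
the job is handed in; nothing more can be done
None
```

The job is handed in: the black probe from the pan was dipped in the long-handled saucepan and now lies in both notches of the rest, released. It took about 26 s of the 56 s allowed.

- **Dip:** the tip went to about z = 0.025 m, well below the halfway level of about 0.0425 m, and stayed there for 1.3 s. The force stop was not triggered, and the scene picture showed the tip clear of the walls.
- **Placing:** I corrected a sideways offset of about 1.1 mm before lowering. Contact came at the height expected for full seating, with about 9 N on the tool, and then I opened the gripper.
- **Last checks:** in the scene picture, tip, handle and rod lay within about 4 px of where a seated probe should be. The wrist picture showed the handle in the wide notch and the rod centred in the narrow one. The pots, mill and cup had not visibly moved, and the gripper was clear above.
- **Disagreements:** in the final wrist picture the network marked the probe tip on the handle, and in the top picture it missed the placed tip; I took both as misdetections. The narrow post also looked about 6 % narrower than I had predicted, without any effect on the seating.

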